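Sort cut parts and load the weld jig

TASK

Sort the four loose parts on the welding bench: set both round bushings standing upright in the slatted crate and lay the square tube stub flat in the low sheet-metal tray. The eared lug goes in the weld jig: lift the jig's hinged guard well up, lay the lug flat on its plate inside the brass pocket with its length running from front to back of the jig, and then lower the guard fully closed over it. Leave everything released and at rest.

Things in the scene. Friction and masses are not known exactly. Their poses are not given: they have to be found in the camera images.
- bushing_a: steel bushing: short round tube, 36 mm outside diameter, 22 mm bore, 40 mm tall, about 0.2 kg, standing on end loose on the table. Origin: centre of its underside; z up along its axis. The two bushings are alike.
- bushing_b: steel bushing: short round tube, 36 mm outside diameter, 22 mm bore, 40 mm tall, about 0.2 kg, standing on end loose on the table. Origin: centre of its underside; z up along its axis. The two bushings are alike.
- stub: square aluminium tube stub, 30 by 30 mm in section (3 mm wall) and 50 mm long, about 0.13 kg, lying on its side loose on the table. Origin: centre of its underside; x along its length (horizontal), z up.
- lug: steel lug, about 0.3 kg: flat base plate 70 (x) by 44 (y) by 8 mm with an upright ear in its middle, 10 mm thick (y), 44 mm long at the foot (x), rounded top with a dark hole, 43 mm high over all. Loose, plate down on the table; hold it by the ear, pinched across y. Origin: centre of the underside; x along plate and ear, z up. Either way round is right in the pocket.
- crate: white plastic slatted crate, 60 mm tall, the taller of the two open boxes; place for the bushings. Fixed to the table. Outside 110 (x) by 160 (y) mm, walls 5 mm thick, floor 5 mm thick. Origin: centre of its underside at table height; x across its short side, y along its long side, z up.
- tray: low plain sheet-metal tray, 25 mm tall, the lower of the two open boxes; place for the tube stub. Fixed to the table. Outside 110 (x) by 160 (y) mm, walls 5 mm thick, floor 5 mm thick. Origin: centre of its underside at table height; x across its short side, y along its long side, z up.
- nest (a point): centre of the pocket floor in the weld jig, 12 mm above the table. x: from the jig's front to its back (hinge side), z up. Four brass strips 6 mm high bound the pocket, 86 mm (x) by 60 mm (y) free. The jig is a fixed grey steel box, 140 (x) by 180 (y) mm, centred here; side and back walls (5 mm thick) rise to 70 mm above the table, the front wall to 28 mm; the guard covers its top.
- guard (a joint): guard angle, rad: 0 closed (level), grows as its front edge is lifted, stops at 1.8 (leaning a little back). Stiff hinge: it stays at whatever angle it is left; about 4 N at the handle moves it. The guard is a flat 6 mm blue frame with a see-through grille of thin bars, 135 mm from hinge to front edge, 178 mm wide, 0.35 kg. May start ajar by up to 0.3.
- guard_hinge (a point): middle of the guard's hinge axis at the back of the jig, 72 mm above the table; the axis runs along y of nest; this frame is parallel to nest and does not turn with the guard.
- guard_handle (a point): middle of the guard's handle, a round steel bar 10 mm thick along y, 100 mm between its end posts, 45 mm in front of the guard's front edge, 180 mm from the hinge axis and 3 mm above it when closed; frame turns with the guard. The bar can be pinched from above, one finger each side, at every guard angle, and turns between the fingers.
Things that resemble listed ones, but are neither listed nor needed, are in the scene too. What is shaped like the stub but blue or purple is not meant. What is shaped like the lug but green or purple is not meant.

How it is judged:
On the way, in this order (a step that is already met when the one before it is completed fails the run):
1. the guard is lifted well up (beyond 0.9 rad) (value of joint guard above 0.9 rad), for 0.1 s.
2. the lug lies flat in the brass pocket (x of lug in the frame of nest between -0.012 and 0.012 m and y of lug in the frame of nest between -0.012 and 0.012 m and z of lug in the frame of nest between -0.004 and 0.004 m and angle between lug's own z axis and vertical below 0.08 rad and angle between the x axis of lug and the x axis of nest, either way round below 0.3 rad), for 0.2 s.
3. the guard is lowered closed (below 0.08 rad) (all of step 2 and value of joint guard below 0.08 rad), for 0.2 s.
At the end, for the whole second after the job is handed in: Both bushings upright on the crate floor, stub lying flat on the tray floor (centres within 45 mm in x, 70 mm in y of the box middle); lug flat in the pocket, within 12 mm in x and y and 0.3 rad of the jig's front-back line; guard below 0.08 rad; parts at rest (all of step 3 and x of bushing_a in the frame of crate between -0.045 and 0.045 m and y of bushing_a in the frame of crate between -0.07 and 0.07 m and z of bushing_a in the frame of crate between 0 and 0.012 m and angle between each of bushing_a, bushing_b's own z axis and vertical below 0.15 rad and x of bushing_b in the frame of crate between -0.045 and 0.045 m and y of bushing_b in the frame of crate between -0.07 and 0.07 m and z of bushing_b in the frame of crate between 0 and 0.012 m and x of stub in the frame of tray between -0.045 and 0.045 m and y of stub in the frame of tray between -0.07 and 0.07 m and z of stub in the frame of tray between 0 and 0.012 m and angle between stub's own x axis and vertical between 1.42 and 1.72 rad and linear speed of each of bushing_a, bushing_b, stub, lug below 0.02 m/s); the robot touches nothing.
It also fails if it takes over 144 s, if anything falls off the work surface, if the arm or the gripper's body presses on something with over 40 N, if the wrist force passes 120 N, or if a joint passes its speed limit or range.

ROBOT

A 6-joint arm with a two-finger parallel gripper is mounted at the origin on the work surface. World frame = base frame: x ahead of the robot, y to its left, z up, the work surface at z = 0. Lengths are in m, angles in rad, forces in N, time in s.
With the tool pointing down it reaches from about 0.375 to 0.925 m from the base axis. Payload 5.7 kg.
Tool frame: the origin (TCP) lies midway between the tips of the shut fingers; the grasp point (between the pads) lies 19 mm behind it; z points along the fingers, y is the line along which they close (so a half turn about z gives the same grasp; the last joint's range is limited). The gripper opens to 85 mm and grips with 20 to 120 N. Pads are 22 mm wide; open, the fingers measure 114 mm over their backs; the gripper's body (76 mm by 85 mm) begins 54 mm behind the grasp point. The pads swing forward as they close: fully open they stand 13 mm farther back than shut.
Start: joints at [-1.322, 0.359, 1.51, -0, 1.272, -0.115], TCP at [0.213, -0.561, 0.231] pointing down, gripper open.
Joint ranges: [-2.97, 2.97], [-1.01, 2.36], [0.21, 2.38], [-0.96, 4.11], [0.2, 2.71], [-2.98, 2.98]. Speed limits (rad/s): [2.39, 2.39, 3.14, 3.14, 3.14, 3.14].

INTERFACE

Orientations are given as a unit quaternion [w, x, y, z].
In Python, from bench import get_state, optics, r gives the robot as it stands.
- The arm moves only by the shell command python3 -m pendant FILE, which reads ROWS from the file FILE. ROWS is a JSON list of rows, 1 to 8 of them, each written [[dx, dy, dz], turn, opening]: dx, dy, dz in parts of the range, where 1.0 means 0.2 m, then a turn about the tool's z in shares of pi rad (1.0 is pi rad), then the opening from 0.0 (shut) to 1.0 (fully open); each row shifts and turns the commanded pose from where the row before left it, along the tool's axes as they then stand; what a row does not reach is not made up. A row lasts 1/12 s, in which the tool goes at most 0.0417 m and 0.125 rad, less where a joint would pass 70% of its speed; a pose out of reach is approached as far as the arm can. The fingers move at their own pace and stop on an object; the grip force is fixed at half the most. Time passes only in rows, so rows that do not move let the fingers close. It prints the time, the measured TCP pose, the force, the opening and the grip force at its end. A shift or turn number past 1, either way, is cut back to 1. Input that does not fit is refused with a message, and nothing moves.
- get_state(): the state, without advancing time (a new reading comes with each control period).
- optics.snapshot(name): name is "side" or "top"; returns (picture, depth): 400x640x3 uint8, red, green, blue; 400x640 float32, m along the optical axis (not along the pixel's ray), 0 where there is no reading.
- optics.camera_model(name): a dict with "fovy" (degrees; the focal length in pixels is half the picture's height over the tangent of half this angle, whatever the lens; pixels are square), "cx", "cy" (the principal point, pixels), "xyz" and "orientation" of the camera in the world. Camera axes: x right, y down, z forward; pixel columns grow to the right and rows downward; lengths in m; the calibration is good to about 2 mm. A picture is of the moment at which its call begins. camera_model takes no time and is no camera call.
- r.hand_in(): hands the job in; it is judged then, once.
Trained networks look in the newest picture that a camera, given by its name, has taken for a name from the list of things; names that differ only in an ending like _2 or _b are one class to them, and where a whole thing is asked for, a point or a joint stands for the part that bears it (a point fixed in the world has none). Each returns a list of dicts, best first, with "p" (0 to 1); they miss things now and then, are a little off and sometimes report something else, mostly with a low value. They report only what shows in the picture. A call takes as long as a camera call. They do not tell look-alikes from the thing itself.
- optics.find_in(camera, target): "centre" ([x, y, z] in m, in world coordinates, good to about 4 mm: the middle of the surface that is visible of it).
- optics.spot_point(camera, target): "centre" ([x, y, z] in m, in world coordinates, good to about 4 mm: a listed point, or the origin of a listed thing).
The state is a dict: "clock": time; "qpos": joint angles; "dq": joint speeds; "joint_torque": joint torques, N m; "eef_pos": TCP position; "orientation": TCP orientation; "force": force on the tool from outside, world axes, zero at the start; "wrist_torque": the same for the moment, N m; "grip_width": opening from 0.0 (shut) to 1.0 (fully open); "gripper_force": force on a finger pad.
Only numpy, scipy, OpenCV 4.12 (cv2) and the standard library are available. Lean on these libraries where they do the work, as an engineer would, in place of code of your own. Each camera call takes 0.05 s, during which the arm holds its last target. There are 200 camera calls.

## Working session

There is one attempt and no reset: what is moved stays moved. The work goes in short steps, Python scripts to look and compute and a shell command to move; the robot and the scene stay as the last step left them, time stands still between calls to the robot, and variables do not carry over. Pictures are saved under pics/ and viewed, at most 14 in all, crops included, and the job is handed in when it is done.

```bash
mkdir -p pics; ls; cat > h.py <<'E'
import numpy as np,cv2
from scipy.spatial.transform import Rotation as R
from bench import get_state,optics,r
def rot(q): return R.from_quat(q,scalar_first=True).as_matrix()
def cam(n):
    m=optics.camera_model(n); f=200/np.tan(np.radians(m["fovy"])/2); return m,f,rot(m["orientation"]),np.array(m["xyz"])
def cloud(n,d):
    m,f,Rm,t=cam(n); v,u=np.mgrid[:400,:640]
    return np.dstack([(u-m["cx"])/f*d,(v-m["cy"])/f*d,d])@Rm.T+t
def px(n,p):
    m,f,Rm,t=cam(n); c=Rm.T@(np.array(p)-t); return np.round([m["cx"]+f*c[0]/c[2],m["cy"]+f*c[1]/c[2]])
def go(x,y,z):
    s=get_state(); Rm=rot(s["orientation"]); return np.round(Rm.T@(np.array([x,y,z])-s["eef_pos"]),4)
E
python3 - <<'E'
from h import *
for n in("side","top"):
    a,d=optics.snapshot(n); cv2.imwrite(f"pics/{n}0.png",a[:,:,::-1]); np.save(f"{n}0.npy",d); np.save(f"{n}0a.npy",a)
    print(n,optics.camera_model(n))
    for t in["bushing_a","stub","lug","crate","tray","nest","guard_hinge","guard_handle"]:
        for o in optics.spot_point(n,t): 
            if o["p"]>.2: print(t,np.round(o["centre"],3),round(o["p"],2),px(n,o["centre"]))
s=get_state();print(np.round(rot(s["orientation"]),3))
E
```

```text
pics
side {'fovy': 53.091700033470715, 'cx': 324.19460340306097, 'cy': 197.27335849053907, 'xyz': array([0.13769257, 0.70013441, 0.61486232]), 'orientation': array([ 0.0829535 , -0.17526946,  0.87311043, -0.44730024])}
bushing_a [ 0.446  0.068 -0.004] 0.8 [302. 236.]
bushing_a [ 0.428 -0.043  0.002] 0.72 [327. 209.]
stub [ 0.412  0.172 -0.001] 0.91 [295. 269.]
stub [ 0.345  0.095 -0.001] 0.74 [338. 254.]
stub [0.295 0.193 0.004] 0.66 [345. 291.]
lug [ 0.218  0.279 -0.001] 0.97 [369. 342.]
lug [ 0.344  0.382 -0.001] 0.92 [278. 367.]
lug [0.365 0.282 0.001] 0.91 [292. 316.]
crate [0.534 0.365 0.005] 0.6 [189. 319.]
tray [ 0.627  0.056 -0.   ] 0.94 [237. 213.]
nest [ 0.509 -0.248  0.01 ] 0.73 [328. 161.]
guard_hinge [ 0.547 -0.3    0.076] 0.96 [323. 131.]
guard_handle [ 0.442 -0.16   0.09 ] 0.63 [339. 156.]
top {'fovy': 53.644741069497414, 'cx': 319.40868274252114, 'cy': 201.07175145516865, 'xyz': array([0.27394363, 0.02918019, 1.0928362 ]), 'orientation': array([-0.0550109 ,  0.7093979 , -0.70055347,  0.05434383])}
bushing_a [ 0.433 -0.037  0.002] 0.56 [344. 205.]
bushing_a [0.444 0.073 0.003] 0.45 [304. 201.]
stub [0.293 0.196 0.   ] 0.81 [259. 255.]
stub [0.41  0.18  0.002] 0.7 [266. 213.]
stub [0.35  0.091 0.002] 0.68 [297. 234.]
lug [ 0.368  0.281 -0.003] 0.79 [229. 227.]
lug [0.215 0.279 0.002] 0.68 [227. 284.]
lug [ 0.343  0.385 -0.001] 0.6 [191. 236.]
crate [0.53 0.36 0.  ] 0.83 [204. 170.]
tray [ 0.618  0.056 -0.   ] 0.68 [312. 141.]
tray [ 0.367  0.281 -0.004] 0.51 [229. 228.]
nest [ 0.509 -0.25   0.009] 0.87 [420. 179.]
nest [ 0.533  0.363 -0.002] 0.46 [203. 169.]
guard_hinge [ 0.55  -0.303  0.073] 0.67 [446. 159.]
guard_handle [ 0.445 -0.154  0.091] 0.8 [391. 196.]
[[ 0.935  0.356  0.   ]
 [ 0.356 -0.935  0.   ]
 [ 0.    -0.    -1.   ]]
```

View pics/top0.png

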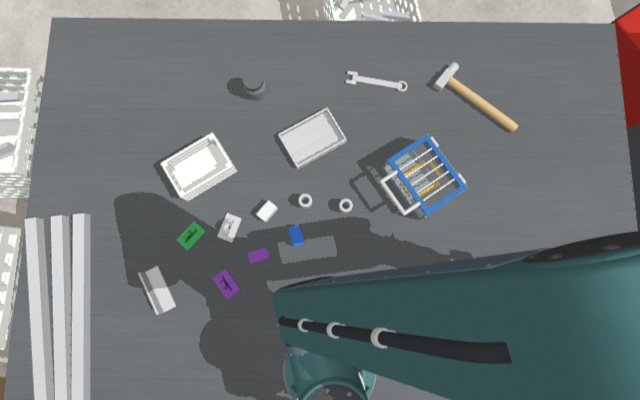

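View pics/side0.png

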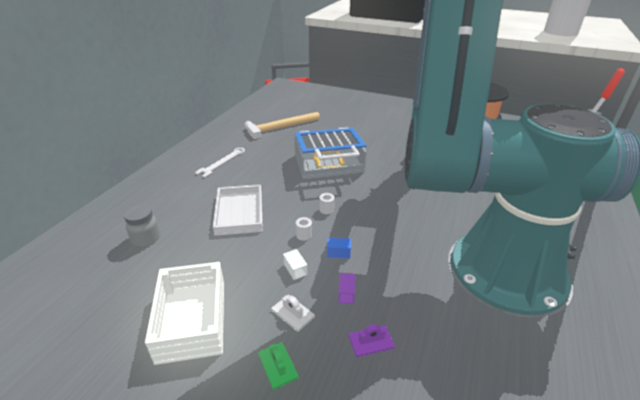

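Top view: the white lug is at (229,227), the white stub at (266,211), the bushings at (305,201) and (345,205), the crate at (198,167), the tray at (311,138) and the jig with its blue guard at (425,175). This agrees with the networks. Next I measure the yaws.

```bash
python3 - <<'E'
from h import *
d=np.load("top0.npy"); P=cloud("top",d)
def rect(c,zl,zh,rad,name):
    m=(d>0)&(np.hypot(P[...,0]-c[0],P[...,1]-c[1])<rad)&(P[...,2]>zl)&(P[...,2]<zh)
    q=P[m]; (x,y),(w,h),a=cv2.minAreaRect(q[:,:2].astype(np.float32))
    if w<h: w,h,a=h,w,a+90
    print(name,len(q),"c",np.round([x,y],3),"L,W",np.round([w,h],3),"long axis rad",round(np.radians((a+90)%180-90),3),"zmean",q[:,2].mean().round(3),"mean",q[:,:2].mean(0).round(3))
rect((.367,.281),.005,.06,.05,"lug");rect((.367,.281),.025,.06,.05,"ear");
rect((.411,.176),.015,.06,.045,"stub");rect((.445,.07),.025,.06,.035,"b1");rect((.43,-.04),.025,.06,.035,"b2")
rect((.532,.362),.045,.08,.11,"crate");rect((.622,.056),.015,.04,.11,"tray")
rect((.53,-.255),.065,.14,.12,"guard+jig top");rect((.443,-.157),.075,.13,.04,"handle")
a=np.load("top0a.npy").astype(int); b=(a[...,2]>a[...,0]+80)&(d>0)&(P[...,2]>.04)
q=P[b&(np.hypot(P[...,0]-.52,P[...,1]+.26)<.15)]; print(cv2.minAreaRect(q[:,:2].astype(np.float32)))
h=np.array([.5485,-.3015]);
for A in(-.97,-.94,-.9):
    u=np.array([np.cos(A),np.sin(A)]);s=-(q[:,:2]-h)@u; print(A,np.polyfit(s,q[:,2],1), s.min(),s.max())
E
```

```text
lug 370 c [0.36 0.28] L,W [0.082 0.044] long axis rad -0.341 zmean 0.014 mean [0.366 0.276]
ear 75 c [0.366 0.278] L,W [0.044 0.011] long axis rad -0.369 zmean 0.035 mean [0.367 0.278]
stub 218 c [0.412 0.175] L,W [0.05 0.03] long axis rad -0.691 zmean 0.029 mean [0.411 0.174]
b1 100 c [0.439 0.07 ] L,W [0.034 0.033] long axis rad -0.768 zmean 0.038 mean [0.439 0.07 ]
b2 98 c [ 0.428 -0.04 ] L,W [0.034 0.034] long axis rad 0.538 zmean 0.039 mean [ 0.428 -0.039]
crate 669 c [0.53  0.363] L,W [0.161 0.113] long axis rad -0.996 zmean 0.057 mean [0.528 0.366]
tray 428 c [0.623 0.054] L,W [0.16  0.112] long axis rad -1.044 zmean 0.023 mean [0.624 0.053]
guard+jig top 1626 c [ 0.5  -0.24] L,W [0.18  0.171] long axis rad 0.601 zmean 0.083 mean [ 0.508 -0.248]
handle 123 c [ 0.442 -0.156] L,W [0.079 0.01 ] long axis rad 0.596 zmean 0.094 mean [ 0.442 -0.156]
((0.5080127716064453, -0.2497899830341339), (0.17659658193588257, 0.13904969394207), 35.00586700439453)
-0.97 [0.08554153 0.07789904] -0.004206099046069694 0.13589524666261965
-0.94 [0.08547975 0.07789106] -0.004216502782984917 0.1361899992748393
-0.9 [0.08514055 0.07790583] -0.004761726647288354 0.13922762929756383
```

Units first: shifts go in shares of 0.2 m and turns go in shares of pi rad. So 0.033 m / 0.2 = 0.165, -0.016 m / 0.2 = -0.08, -0.12 rad / 3.1416 = -0.0382.

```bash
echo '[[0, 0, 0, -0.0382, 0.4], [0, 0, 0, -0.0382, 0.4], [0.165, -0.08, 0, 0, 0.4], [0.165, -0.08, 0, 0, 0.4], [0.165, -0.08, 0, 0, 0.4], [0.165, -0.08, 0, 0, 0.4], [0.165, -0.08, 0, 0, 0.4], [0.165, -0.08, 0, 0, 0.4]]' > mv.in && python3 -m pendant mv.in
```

```text
refused: ROWS must be rows with the three-number parts in brackets of their own. Nothing was moved.
```

Wrong form. The message asks for rows with the three-number parts in brackets of their own, so I'll send the same numbers that way.

```bash
echo '[[[0, 0, 0], -0.0382, 0.4], [[0, 0, 0], -0.0382, 0.4], [[0.165, -0.08, 0], 0, 0.4], [[0.165, -0.08, 0], 0, 0.4], [[0.165, -0.08, 0], 0, 0.4], [[0.165, -0.08, 0], 0, 0.4], [[0.165, -0.08, 0], 0, 0.4], [[0.165, -0.08, 0], 0, 0.4]]' > mv.in && python3 -m pendant mv.in; echo '[[[0.165, -0.08, 0], 0, 0.4], [[0.165, -0.08, 0], 0, 0.4], [[0.165, -0.08, 0], 0, 0.4], [[0.165, -0.08, 0], 0, 0.4], [[0.165, -0.08, 0], 0, 0.4], [[0.165, -0.08, 0], 0, 0.4], [[0, 0, 0], 0, 0.4]]' > mv.in && python3 -m pendant mv.in
python3 - <<'E'
from h import *
s=get_state();print(go(.442,-.156,.071),rot(s["orientation"]).round(3)[:,0],s["qpos"],s["force"])
E
```

```text
clock: 1.57
eef_pos: [0.3225, -0.3678, 0.2314]
orientation: [0.0, 0.955, 0.297, 0.0]
force: [1.2, 0.3, -0.4]
grip_width: 0.401
gripper_force: 0.0
clock: 2.15
eef_pos: [0.4326, -0.1726, 0.2315]
orientation: [-0.001, 0.954, 0.299, 0.001]
force: [0.1, -0.2, 0.6]
grip_width: 0.401
gripper_force: 0.0
[ 0.0167 -0.0081  0.1606] [0.821 0.571 0.003] [-0.53067238  0.16366763  1.78769727  0.00343348  1.1901729   0.43055704] [ 0.08559981 -0.21024156  0.5808181 ]
```

In the tool's units: 0.036 m / 0.2 = 0.18, 0.03 m / 0.2 = 0.15.

```bash
echo '[[[0.0835, -0.04, 0.15], 0, 0.4], [[0, 0, 0.18], 0, 0.4], [[0, 0, 0.18], 0, 0.4], [[0, 0, 0.15], 0, 0.4], [[0, 0, 0.14], 0, 0.4], [[0, 0, 0], 0, 0.4], [[0, 0, 0], 0, 0.05], [[0, 0, 0], 0, 0.05]]' > mv.in && python3 -m pendant mv.in; echo '[[[0, 0, 0], 0, 0.05], [[0, 0, 0], 0, 0.05], [[0, 0, 0], 0, 0.05], [[0, 0, 0], 0, 0.05]]' > mv.in && python3 -m pendant mv.in
python3 - <<'E'
from h import *
s=get_state();print(go(.442,-.156,.071),s["force"],s["eef_pos"])
c=np.array(s["eef_pos"])+[0,0,.019]; A=-.967
u=np.array([np.cos(A),np.sin(A),0]);hg=np.array([.5485,-.3015,.072]); w=c-hg
print("bar wrt hinge: fwd",-w@u,"up",w[2],"lat",w@np.array([-u[1],u[0],0]))
E
```

```text
clock: 2.82
eef_pos: [0.4387, -0.1609, 0.072]
orientation: [-0.002, 0.955, 0.297, -0.001]
force: [-5.8, 22.1, -0.3]
grip_width: 0.129
gripper_force: 9.8
clock: 3.15
eef_pos: [0.4383, -0.16, 0.0725]
orientation: [-0.002, 0.955, 0.297, -0.0]
force: [-1.8, 8.1, -4.3]
grip_width: 0.093
gripper_force: 58.3
[ 0.0053 -0.0012  0.0015] [-1.751154    8.13128681 -4.33533789] [ 0.43827961 -0.16002544  0.072532  ]
bar wrt hinge: fwd 0.17903990650266724 up 0.01953199585863627 lat -0.01040665287547893
```

In the tool's units: -0.028 m / 0.2 = -0.14, -0.027 m / 0.2 = -0.135.

```bash
echo '[[[0, 0.025, -0.14], 0, 0.05], [[0, 0.05, -0.135], 0, 0.05], [[0, 0.07, -0.125], 0, 0.05], [[0, 0.09, -0.113], 0, 0.05], [[0, 0.105, -0.0975], 0, 0.05]]' > mv.in && python3 -m pendant mv.in
echo '[[[0, 0.12, -0.08], 0, 0.05], [[0, 0.1315, -0.06], 0, 0.05], [[0, 0.14, -0.0375], 0, 0.05], [[0, 0.143, -0.015], 0, 0.05], [[0, 0.1435, 0.008], 0, 0.05], [[0, 0, 0], 0, 0.05], [[0, 0, 0], 0, 0.05]]' > mv.in && python3 -m pendant mv.in
python3 - <<'E'
from h import *
s=get_state()
c=np.array(s["eef_pos"])+[0,0,.019]; A=-.967
u=np.array([np.cos(A),np.sin(A),0]);hg=np.array([.5485,-.3015,.072]); w=c-hg
print("fwd",-w@u,"up",w[2],"lat",w@np.array([-u[1],u[0],0]),np.arctan2(w[2],-w@u),s["force"])
E
```

```text
clock: 3.57
eef_pos: [0.4752, -0.2133, 0.1966]
orientation: [-0.004, 0.955, 0.297, -0.001]
force: [-3.5, 9.1, 1.9]
grip_width: 0.092
gripper_force: 58.9
clock: 4.15
eef_pos: [0.5581, -0.333, 0.2348]
orientation: [0.004, 0.955, 0.297, 0.003]
force: [2.4, -4.2, 6.0]
grip_width: 0.09
gripper_force: 62.4
fwd -0.031419230265539624 up 0.18178229851419386 lat -0.009969663172777619 1.7419452930805752 [ 2.44204603 -4.22514358  6.01147158]
```

In the tool's units: -0.03 m / 0.2 = -0.15, 0.12 rad / 3.1416 = 0.0382.

```bash
echo '[[[0, 0, 0], 0, 0.35], [[0, 0, 0], 0, 0.35], [[0, 0, 0], 0, 0.35], [[0, 0, -0.15], 0, 0.35], [[0, 0, -0.15], 0, 0.35], [[0, 0, 0], 0.0382, 0.6], [[0, 0, 0], 0.0382, 0.6], [[0, 0, 0], 0.0382, 0.6]]' > mv.in && python3 -m pendant mv.in
echo '[[[0, 0, 0], 0.0382, 0.6], [[0, 0, 0], 0.0382, 0.6], [[0, 0, 0], 0.0382, 0.6], [[0, 0, 0], 0.0382, 0.6], [[0, 0, 0], 0.0382, 0.6], [[0, 0, 0], 0.0048, 0.6], [[0, 0, 0], 0, 0.6]]' > mv.in && python3 -m pendant mv.in
python3 - <<'E'
from h import *
s=get_state();Rm=rot(s["orientation"]);print(go(.366,.280,.10),np.arctan2(Rm[1,0],Rm[0,0]),s["eef_pos"],s["force"],s["qpos"])
E
```

```text
clock: 4.82
eef_pos: [0.555, -0.3287, 0.2914]
orientation: [0.0, 0.993, 0.119, 0.0]
force: [-0.2, 0.7, -0.2]
grip_width: 0.603
gripper_force: 0.0
clock: 5.4
eef_pos: [0.5549, -0.3287, 0.2904]
orientation: [-0.0, 0.983, -0.183, -0.0]
force: [0.6, -0.1, 0.1]
grip_width: 0.6
gripper_force: 0.0
[-0.3953 -0.4998  0.1908] -0.3684693893913833 [ 0.55485478 -0.32873562  0.2903728 ] [ 0.63725354 -0.05531542  0.10885999] [-6.41991845e-01  3.81252202e-01  1.32722916e+00  1.53475642e-04
  1.43377411e+00  1.29725295e+00]
```

In the tool's units: -0.0278 m / 0.2 = -0.139, -0.022 m / 0.2 = -0.11.

```bash
echo '[[[-0.11, -0.139, 0], 0, 0.6], [[-0.11, -0.139, 0], 0, 0.6], [[-0.11, -0.139, 0], 0, 0.6], [[-0.11, -0.139, 0], 0, 0.6], [[-0.11, -0.139, 0], 0, 0.6], [[-0.11, -0.139, 0], 0, 0.6]]' > mv.in && python3 -m pendant mv.in
echo '[[[-0.11, -0.139, 0.05], 0, 0.6], [[-0.11, -0.139, 0.05], 0, 0.6], [[-0.11, -0.139, 0.05], 0, 0.6], [[-0.11, -0.139, 0.05], 0, 0.6], [[-0.11, -0.139, 0.05], 0, 0.6], [[-0.11, -0.139, 0.05], 0, 0.6]]' > mv.in && python3 -m pendant mv.in
echo '[[[-0.11, -0.139, 0.05], 0, 0.6], [[-0.11, -0.139, 0.05], 0, 0.6], [[-0.11, -0.139, 0.05], 0, 0.6], [[-0.11, -0.139, 0.05], 0, 0.6], [[-0.11, -0.139, 0.05], 0, 0.6], [[-0.11, -0.139, 0.05], 0, 0.6], [[0, 0, 0], 0, 0.6], [[0, 0, 0], 0, 0.6]]' > mv.in && python3 -m pendant mv.in
python3 - <<'E'
from h import *
s=get_state();Rm=rot(s["orientation"]);print(go(.366,.280,.013),np.arctan2(Rm[1,0],Rm[0,0]),s["eef_pos"],s["force"],s["qpos"])
E
```

```text
clock: 5.9
eef_pos: [0.4916, -0.1244, 0.2904]
orientation: [-0.0, 0.983, -0.183, -0.0]
force: [0.6, 0.3, -0.3]
grip_width: 0.602
gripper_force: 0.0
clock: 6.4
eef_pos: [0.4291, 0.0788, 0.2302]
orientation: [-0.0, 0.983, -0.183, 0.0]
force: [-0.5, -0.2, -0.1]
grip_width: 0.599
gripper_force: 0.0
clock: 7.07
eef_pos: [0.3664, 0.2817, 0.1699]
orientation: [0.0, 0.983, -0.181, -0.001]
force: [-0.0, -0.2, -0.2]
grip_width: 0.602
gripper_force: 0.0
[0.0003 0.0016 0.1569] -0.3641112080465984 [0.36643727 0.28172828 0.16994761] [-0.03326136 -0.16061926 -0.19776347] [5.05801361e-01 2.35031905e-01 1.87254712e+00 3.14319860e-05
 1.03534662e+00 2.44069240e+00]
```

In the tool's units: 0.036 m / 0.2 = 0.18, 0.027 m / 0.2 = 0.135.

```bash
echo '[[[0, 0.005, 0.18], 0, 0.6], [[0, 0, 0.18], 0, 0.6], [[0, 0, 0.18], 0, 0.6], [[0, 0, 0.135], 0, 0.6], [[0, 0, 0.1], 0, 0.6], [[0, 0, 0], 0, 0.6], [[0, 0, 0], 0, 0.0], [[0, 0, 0], 0, 0.0]]' > mv.in && python3 -m pendant mv.in; echo '[[[0, 0, 0], 0, 0], [[0, 0, 0], 0, 0], [[0, 0, 0], 0, 0], [[0, 0, 0], 0, 0], [[0, 0, 0], 0, 0], [[0, 0, -0.1], 0, 0], [[0, 0, -0.15], 0, 0], [[0, 0, -0.15], 0, 0]]' > mv.in && python3 -m pendant mv.in; echo '[[[0, 0, -0.15], 0, 0], [[0, 0, -0.2], 0, 0], [[0, 0, -0.2], 0, 0], [[0, 0, 0], 0, 0], [[0, 0, 0], 0, 0]]' > mv.in && python3 -m pendant mv.in
python3 - <<'E'
from h import *
a,d=optics.snapshot("side"); cv2.imwrite("pics/s1.png",cv2.resize(a[:,:,::-1],(800,500)))
s=get_state();Rm=rot(s["orientation"]);print(go(.509,-.249,.27),np.arctan2(Rm[1,0],Rm[0,0]),s["eef_pos"],s["force"],s["grip_width"])
E
```

```text
clock: 7.73
eef_pos: [0.3685, 0.2794, 0.0165]
orientation: [-0.0, 0.983, -0.185, 0.001]
force: [0.3, -0.5, -0.9]
grip_width: 0.326
gripper_force: 0.0
clock: 8.4
eef_pos: [0.3663, 0.2791, 0.0964]
orientation: [0.001, 0.983, -0.184, -0.001]
force: [0.8, 0.6, -4.1]
grip_width: 0.104
gripper_force: 59.3
clock: 8.82
eef_pos: [0.3689, 0.2806, 0.2082]
orientation: [-0.002, 0.983, -0.184, 0.003]
force: [-0.2, 0.5, -3.7]
grip_width: 0.105
gripper_force: 59.5
[ 0.3238  0.4412 -0.0642] -0.3708507560446728 [0.36723689 0.27966348 0.20612045] [-0.45082476  0.21298544 -3.57433955] 0.10640682547670777
```

View pics/s1.png

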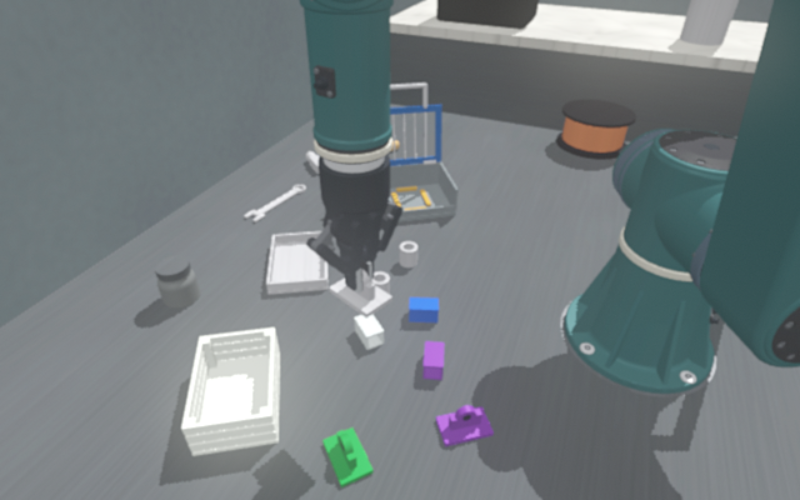

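The side view shows the lug in the fingers at (362,290) and the guard standing up at (415,130). I turn the lug to the jig yaw and refine the pocket's position.

In the tool's units: 0.119 rad / 3.1416 = 0.0379.

```bash
echo '[[[0, 0, 0], 0.0379, 0], [[0, 0, 0], 0.0379, 0], [[0, 0, 0], 0.0379, 0], [[0, 0, 0], 0.0379, 0], [[0, 0, 0], 0.0382, 0], [[0, 0, 0], 0, 0]]' > mv.in && python3 -m pendant mv.in
python3 - <<'E'
from h import *
a,d=optics.snapshot("top"); cv2.imwrite("pics/t1.png",a[100:260,340:540,::-1].repeat(4,0).repeat(4,1)[:600]); np.save("t1.npy",d);np.save("t1a.npy",a)
for n in("side","top"):
    if n=="side": optics.snapshot(n)
    for o in optics.spot_point(n,"nest"): print(n,np.round(o["centre"],4),o["p"])
P=cloud("top",d); ai=a.astype(int)
br=(ai[...,0]>ai[...,2]+60)&(d>0)&(np.hypot(P[...,0]-.509,P[...,1]+.249)<.07)&(P[...,2]<.035)
q=P[br];print(len(q),q[:,2].mean(),cv2.minAreaRect(q[:,:2].astype(np.float32)))
s=get_state();Rm=rot(s["orientation"]);print(np.arctan2(Rm[1,0],Rm[0,0]),s["eef_pos"],go(.509,-.249,.2))
E
```

```text
clock: 9.37
eef_pos: [0.3706, 0.2682, 0.2027]
orientation: [-0.003, 0.888, -0.459, -0.008]
force: [0.1, -0.1, -4.4]
grip_width: 0.104
gripper_force: 59.4
side [ 0.5114 -0.2502  0.008 ] 0.84
top [ 0.5102 -0.2482  0.0099] 0.91
301 0.017438105264514538 ((0.5087043642997742, -0.24947404861450195), (0.0799098089337349, 0.10733627527952194), 34.862396240234375)
-0.9534984701203231 [0.37115493 0.26987029 0.20401686] [ 0.5029  0.1879 -0.005 ]
```

View pics/t1.png

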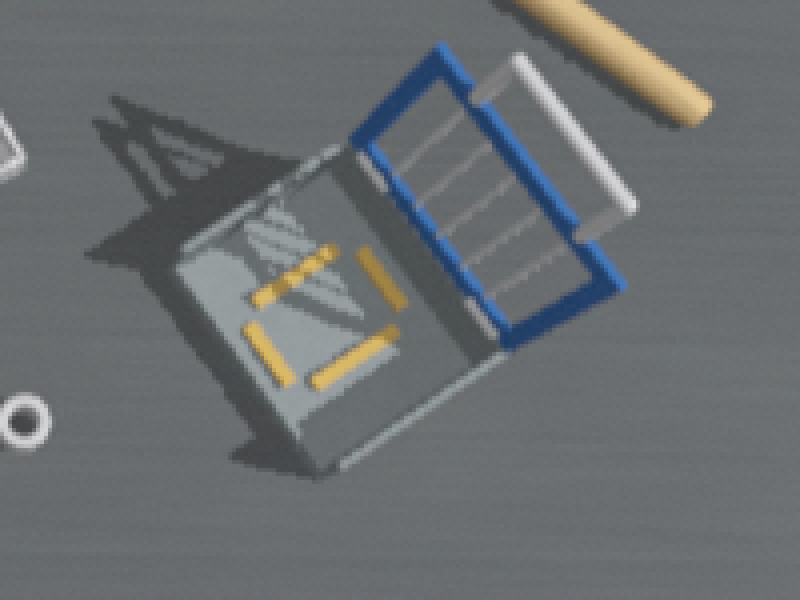

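The crop shows the open guard and an empty brass pocket centred near (325,315) in the crop. The pocket centre is (0.509,-0.249).

In the tool's units: 0.0335 m / 0.2 = 0.1675, 0.0125 m / 0.2 = 0.0625.

```bash
echo '[[[0.1675, 0.0625, 0], 0, 0], [[0.1675, 0.0625, 0], 0, 0], [[0.1675, 0.0625, 0], 0, 0], [[0.1675, 0.0625, 0], 0, 0], [[0.1675, 0.0625, 0], 0, 0], [[0.1675, 0.0625, 0], 0, 0], [[0.1675, 0.0625, 0], 0, 0], [[0.1675, 0.0625, 0], 0, 0]]' > mv.in && python3 -m pendant mv.in
echo '[[[0.1675, 0.0625, 0], 0, 0], [[0.1675, 0.0625, 0], 0, 0], [[0.1675, 0.0625, 0], 0, 0], [[0.1675, 0.0625, 0], 0, 0], [[0.1675, 0.0625, 0], 0, 0], [[0.1675, 0.0625, 0], 0, 0], [[0, 0, 0], 0, 0], [[0, 0, 0], 0, 0]]' > mv.in && python3 -m pendant mv.in
python3 - <<'E'
from h import *
s=get_state();Rm=rot(s["orientation"]);print(np.arctan2(Rm[1,0],Rm[0,0]),s["eef_pos"],s["force"],go(.5095,-.249,.03))
E
```

```text
clock: 10.23
eef_pos: [0.4456, -0.0075, 0.1999]
orientation: [-0.005, 0.889, -0.459, -0.007]
force: [1.3, 0.7, -3.8]
grip_width: 0.105
gripper_force: 59.4
clock: 10.9
eef_pos: [0.5014, -0.2151, 0.1958]
orientation: [-0.005, 0.888, -0.46, -0.007]
force: [-0.6, 1.4, -4.4]
grip_width: 0.099
gripper_force: 59.5
-0.9557539031530217 [ 0.50140171 -0.21508577  0.19581401] [-0.61044957  1.39119534 -4.43853827] [0.0353 0.0134 0.1652]
```

In the tool's units: 0.036 m / 0.2 = 0.18, 0.0353 m / 0.2 = 0.1765.

```bash
echo '[[[0.1765, 0.067, 0], 0, 0], [[0, 0, 0.18], 0, 0], [[0, 0, 0.18], 0, 0], [[0, 0, 0.15], 0, 0], [[0, 0, 0.1], 0, 0], [[0, 0, 0], 0, 0], [[0, 0, 0], 0, 0]]' > mv.in && python3 -m pendant mv.in
python3 - <<'E'
from h import *
s=get_state();Rm=rot(s["orientation"]);print(np.arctan2(Rm[1,0],Rm[0,0]),s["eef_pos"],s["force"],go(.5095,-.249,.028))
E
```

```text
clock: 11.48
eef_pos: [0.5083, -0.2462, 0.0729]
orientation: [-0.006, 0.889, -0.458, -0.009]
force: [-0.6, -0.0, -3.0]
grip_width: 0.102
gripper_force: 59.4
-0.9522768860179169 [ 0.50832412 -0.24616334  0.07292903] [-0.58553312 -0.04405858 -2.99407813] [0.0039 0.0008 0.0449]
```

In the tool's units: 0.02 m / 0.2 = 0.1, 0.015 m / 0.2 = 0.075.

```bash
echo '[[[0.015, 0.004, 0.1], 0, 0], [[0, 0, 0.075], 0, 0], [[0, 0, 0.035], 0, 0], [[0, 0, 0.01], 0, 0], [[0, 0, 0], 0, 0], [[0, 0, 0], 0, 0]]' > mv.in && python3 -m pendant mv.in
python3 - <<'E'
from h import *
s=get_state();Rm=rot(s["orientation"]);print(np.arctan2(Rm[1,0],Rm[0,0]),s["eef_pos"],s["force"],go(.5095,-.249,.028))
E
```

```text
clock: 11.98
eef_pos: [0.511, -0.2506, 0.0311]
orientation: [-0.005, 0.889, -0.459, -0.006]
force: [0.3, -1.0, -3.4]
grip_width: 0.099
gripper_force: 59.4
-0.9530912996652469 [ 0.51103033 -0.25061592  0.03107319] [ 0.27934706 -0.96706854 -3.35174219] [-0.0022  0.0003  0.0031]
```

In the tool's units: 0.003 m / 0.2 = 0.015, 0.001 m / 0.2 = 0.005.

```bash
echo '[[[0, 0, 0.015], 0, 0], [[0, 0, 0.005], 0, 0], [[0, 0, 0], 0, 0], [[0, 0, 0], 0, 0]]' > mv.in && python3 -m pendant mv.in; echo '[[[0, 0, 0], 0, 0.5], [[0, 0, 0], 0, 0.5], [[0, 0, 0], 0, 0.5], [[0, 0, 0], 0, 0.5], [[0, 0, -0.15], 0, 0.5], [[0, 0, -0.175], 0, 0.5], [[0, 0, -0.175], 0, 0.5]]' > mv.in && python3 -m pendant mv.in; echo '[[[0, 0, -0.175], 0, 0.5], [[0, 0, -0.175], 0, 0.5], [[0, 0, -0.175], 0, 0.5], [[-0.175, 0, -0.075], 0, 0.4], [[-0.175, 0, 0], 0, 0.4], [[-0.175, 0, 0], 0, 0.4], [[-0.175, 0, 0], 0, 0.4], [[0, 0, 0], 0, 0.4]]' > mv.in && python3 -m pendant mv.in
python3 - <<'E'
from h import *
for n in("side","top"):
    a,d=optics.snapshot(n); cv2.imwrite(f"pics/{n}2.png",a[:,:,::-1])
    for t in("lug","guard_handle"):
      for o in optics.spot_point(n,t): 
        c=o["centre"]
        if c[1]<-.1: print(n,t,np.round(c,4),o["p"])
s=get_state();Rm=rot(s["orientation"]);print(np.arctan2(Rm[1,0],Rm[0,0]),s["eef_pos"],s["force"])
a=a[100:260,340:540,::-1].repeat(4,0).repeat(4,1)[:600];cv2.imwrite("pics/t2.png",a)
E
```

```text
clock: 12.32
eef_pos: [0.5113, -0.2506, 0.029]
orientation: [-0.005, 0.889, -0.459, -0.005]
force: [-3.6, 3.5, 18.0]
grip_width: 0.099
gripper_force: 62.9
clock: 12.9
eef_pos: [0.51, -0.2514, 0.126]
orientation: [-0.005, 0.888, -0.459, -0.008]
force: [1.0, -1.6, 0.3]
grip_width: 0.501
gripper_force: 0.0
clock: 13.57
eef_pos: [0.4254, -0.1345, 0.2475]
orientation: [-0.006, 0.889, -0.458, -0.01]
force: [0.0, 0.5, -0.5]
grip_width: 0.403
gripper_force: 0.0
side lug [ 0.5116 -0.2509  0.016 ] 0.66
side guard_handle [ 0.5607 -0.3342  0.2503] 0.71
-0.953981799401868 [ 0.43175943 -0.14057665  0.24822342] [-0.41307856  0.13507221  0.48003884]
```

View pics/t2.png

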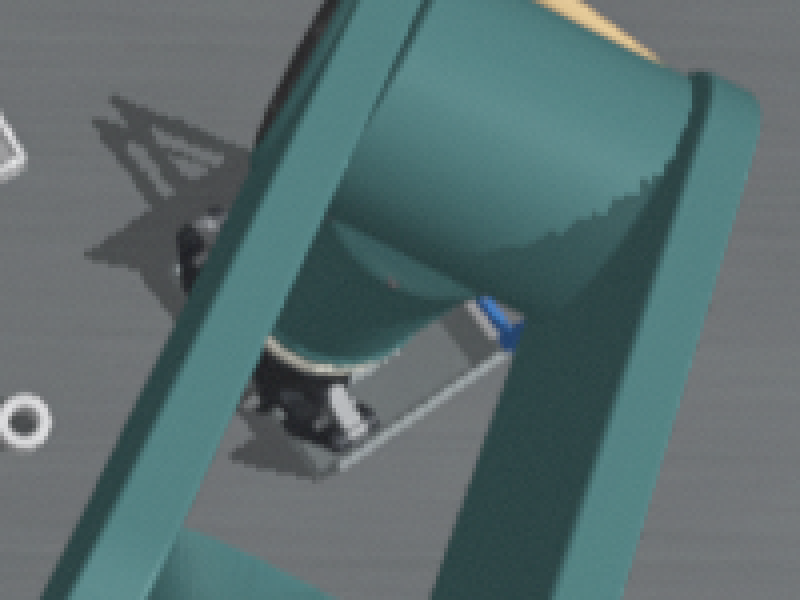

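The crop shows the arm covering the jig. The side network puts the lug at (0.5116,-0.2509), in the pocket. I turn back for the handle and check from the side.

In the tool's units: -0.02 m / 0.2 = -0.1, -0.12 rad / 3.1416 = -0.0382.

```bash
echo '[[[0, 0, -0.1], -0.0382, 0.4], [[0, 0, -0.1], -0.0382, 0.4], [[0, 0, -0.1], -0.0382, 0.4], [[0, 0, 0], -0.0382, 0.4], [[0, 0, 0], -0.0382, 0.4], [[0, 0, 0], -0.0382, 0.4], [[0, 0, 0], -0.0382, 0.4], [[0, 0, 0], -0.0382, 0.4]]' > mv.in && python3 -m pendant mv.in; echo '[[[0, 0, 0], -0.0382, 0.4], [[0, 0, 0], -0.0382, 0.4], [[0, 0, 0], -0.0382, 0.4], [[0, 0, 0], -0.0382, 0.4], [[0, 0, 0], -0.0376, 0.4], [[0, 0, 0], 0, 0.4], [[0, 0, 0], 0, 0.4]]' > mv.in && python3 -m pendant mv.in
python3 - <<'E'
from h import *
a,d=optics.snapshot("side"); cv2.imwrite("pics/s3.png",a[90:210,250:410,::-1].repeat(5,0).repeat(5,1))
for o in optics.spot_point("side","lug")+optics.spot_point("side","guard_handle"):
    if o["centre"][1]<-.1: print(np.round(o["centre"],4),o["p"])
P=cloud("side",d);m=(np.hypot(P[...,0]-.5095,P[...,1]+.249)<.05)&(d>0)&(P[...,2]<.1);q=P[m]
A=-.962;u=np.array([np.cos(A),np.sin(A)]);v=np.array([-u[1],u[0]])
for lo,hi in((.016,.024),(.028,.06)):
    k=q[(q[:,2]>lo)&(q[:,2]<hi)]; w=k[:,:2]-[.5095,-.249]; print(lo,len(k),np.percentile(w@u,[3,97]).round(3),np.percentile(w@v,[3,97]).round(3),k[:,2].max() if len(k) else 0)
s=get_state();Rm=rot(s["orientation"]);print(np.arctan2(Rm[1,0],Rm[0,0]),s["eef_pos"],go(.5585,-.3338,.235))
E
```

```text
clock: 14.53
eef_pos: [0.432, -0.1415, 0.308]
orientation: [-0.008, 1.0, 0.006, -0.004]
force: [-0.1, 0.8, 0.7]
grip_width: 0.398
gripper_force: 0.0
clock: 15.12
eef_pos: [0.4317, -0.1412, 0.308]
orientation: [-0.009, 0.955, 0.296, -0.001]
force: [-0.7, -0.3, 0.4]
grip_width: 0.394
gripper_force: 0.0
[ 0.511  -0.2486  0.0105] 0.68
[ 0.5608 -0.3324  0.2497] 0.62
0.016 270 [-0.045  0.036] [-0.04   0.035] 0.023310028756514778
0.028 65 [-0.021  0.024] [-0.007  0.003] 0.05779132589338787
0.6016193902718904 [ 0.43143308 -0.14082586  0.30805959] [-0.0047  0.2323  0.069 ]
```

View pics/s3.png

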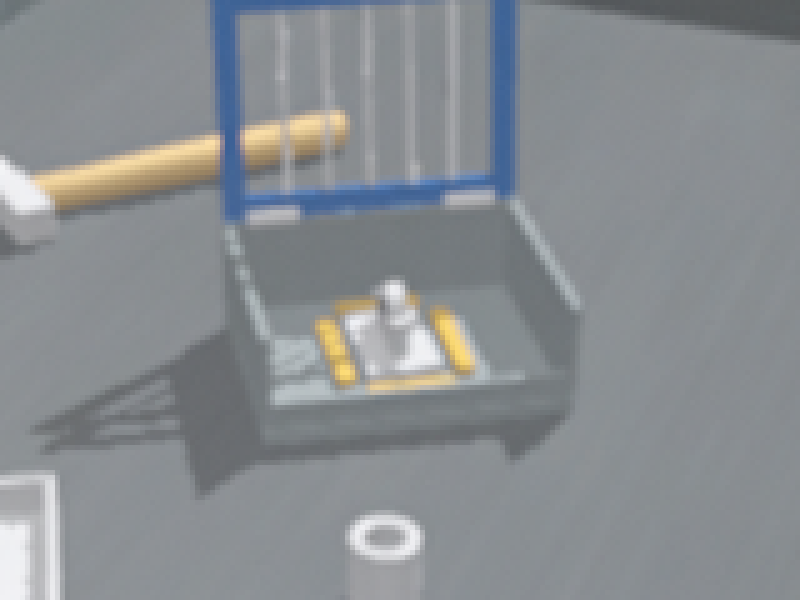

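The lug lies flat inside the brass pocket, at about (395,335) in the crop. Now I grip the handle and lower the guard.

In the tool's units: 0.038 m / 0.2 = 0.19, -0.004 m / 0.2 = -0.02.

```bash
echo '[[[-0.02, 0.19, 0], 0, 0.4], [[0, 0.19, 0], 0, 0.4], [[0, 0.19, 0], 0, 0.4], [[0, 0.19, 0], 0, 0.4], [[0, 0.19, 0], 0, 0.4], [[0, 0.19, 0], 0, 0.4], [[0, 0.02, 0], 0, 0.4], [[0, 0, 0], 0, 0.4]]' > mv.in && python3 -m pendant mv.in
python3 - <<'E'
from h import *
s=get_state();print(s["eef_pos"],go(.5585,-.3338,.235))
E
```

```text
clock: 15.93
eef_pos: [0.5606, -0.3357, 0.3028]
orientation: [-0.009, 0.955, 0.296, -0.002]
force: [0.5, -0.1, 0.1]
grip_width: 0.397
gripper_force: 0.0
[ 0.56063282 -0.33566232  0.30281232] [-0.0009 -0.0015  0.0678]
```

In the tool's units: 0.03 m / 0.2 = 0.15, 0.027 m / 0.2 = 0.135.

```bash
echo '[[[0, -0.0075, 0.15], 0, 0.4], [[0, 0, 0.135], 0, 0.4], [[0, 0, 0.05], 0, 0.4], [[0, 0, 0], 0, 0.4], [[0, 0, 0], 0, 0.05], [[0, 0, 0], 0, 0.05], [[0, 0, 0], 0, 0.05], [[0, 0, 0], 0, 0.05]]' > mv.in && python3 -m pendant mv.in;echo '[[[0, 0, 0], 0, 0.05], [[0, 0, 0], 0, 0.05]]' > mv.in && python3 -m pendant mv.in
python3 - <<'E'
from h import *
s=get_state()
c=np.array(s["eef_pos"])+[0,0,.019]; A=-.965
u=np.array([np.cos(A),np.sin(A),0]);hg=np.array([.5485,-.3015,.072]); w=c-hg
print("fwd",-w@u,"up",w[2],np.arctan2(w[2],-w@u),s["force"],s["eef_pos"])
E
```

```text
clock: 16.6
eef_pos: [0.5592, -0.3316, 0.2393]
orientation: [-0.008, 0.955, 0.298, -0.0]
force: [-1.3, 1.6, 5.4]
grip_width: 0.09
gripper_force: 58.8
clock: 16.77
eef_pos: [0.5593, -0.3317, 0.2392]
orientation: [-0.008, 0.955, 0.298, -0.0]
force: [-1.1, 1.8, 6.0]
grip_width: 0.088
gripper_force: 59.2
fwd -0.03101108451167856 up 0.1862312498369602 1.7358015498652557 [-1.07692209  1.82380861  5.98203479] [ 0.55929658 -0.33174556  0.23923125]
```

In the tool's units: -0.0287 m / 0.2 = -0.1435, -0.0286 m / 0.2 = -0.143.

```bash
echo '[[[0, -0.1435, -0.008], 0, 0.05], [[0, -0.143, 0.015], 0, 0.05], [[0, -0.14, 0.0375], 0, 0.05], [[0, -0.1315, 0.06], 0, 0.05], [[0, -0.12, 0.08], 0, 0.05]]' > mv.in && python3 -m pendant mv.in
echo '[[[0, -0.105, 0.0975], 0, 0.05], [[0, -0.09, 0.113], 0, 0.05], [[0, -0.07, 0.125], 0, 0.05], [[0, -0.05, 0.135], 0, 0.05], [[0, -0.025, 0.14], 0, 0.05], [[0, 0, 0], 0, 0.05], [[0, 0, 0], 0, 0.05]]' > mv.in && python3 -m pendant mv.in
cat >> h.py <<'E'
def ang():
    s=get_state(); c=np.array(s["eef_pos"])+[0,0,.019]; A=-.965
    u=np.array([np.cos(A),np.sin(A),0]);hg=np.array([.5485,-.3015,.072]); w=c-hg
    print("fwd",-w@u,"up",w[2],np.arctan2(w[2],-w@u),s["force"],s["eef_pos"])
E
python3 -c "from h import *;ang()"
```

```text
clock: 17.18
eef_pos: [0.4819, -0.2193, 0.2064]
orientation: [-0.006, 0.955, 0.298, 0.001]
force: [-0.6, 1.2, 6.9]
grip_width: 0.084
gripper_force: 63.7
clock: 17.77
eef_pos: [0.4398, -0.159, 0.0803]
orientation: [-0.011, 0.955, 0.297, -0.002]
force: [-0.3, 6.6, -4.6]
grip_width: 0.085
gripper_force: 65.6
fwd 0.17902966426906483 up 0.02725841493444317 0.1510959770434328 [-0.28368748  6.61533649 -4.6481632 ] [ 0.43982868 -0.15898977  0.08025841]
```

In the tool's units: 0.008 m / 0.2 = 0.04, 0.004 m / 0.2 = 0.02.

```bash
echo '[[[0, -0.005, 0.04], 0, 0.05], [[0, 0, 0.04], 0, 0.05], [[0, 0, 0.02], 0, 0.05], [[0, 0, 0], 0, 0.05], [[0, 0, 0], 0, 0.05]]' > mv.in && python3 -m pendant mv.in
python3 -c "from h import *;ang()"
```

```text
clock: 18.18
eef_pos: [0.4392, -0.1581, 0.0616]
orientation: [-0.011, 0.955, 0.297, -0.002]
force: [-2.7, 8.2, 0.0]
grip_width: 0.087
gripper_force: 66.2
fwd 0.18010598042760861 up 0.008639415605762077 0.047931769673237375 [-2.73536366  8.18050849  0.01446144] [ 0.43924033 -0.158088    0.06163942]
```

In the tool's units: 0.004 m / 0.2 = 0.02, 0.003 m / 0.2 = 0.015.

```bash
echo '[[[0, 0, 0.02], 0, 0.05], [[0, 0, 0.015], 0, 0.05], [[0, 0, 0], 0, 0.05], [[0, 0, 0], 0, 0.05], [[0, 0, 0], 0, 0.05]]' > mv.in && python3 -m pendant mv.in
python3 -c "from h import *;ang()"
```

```text
clock: 18.6
eef_pos: [0.4391, -0.1581, 0.0586]
orientation: [-0.01, 0.955, 0.298, -0.002]
force: [-14.1, 12.1, 56.5]
grip_width: 0.087
gripper_force: 76.4
fwd 0.18016401160418172 up 0.005631559162641089 0.031247783968294498 [-14.09970698  12.14577931  56.48383488] [ 0.43906011 -0.15814224  0.05863156]
```

In the tool's units: -0.04 m / 0.2 = -0.2, -0.03 m / 0.2 = -0.15.

```bash
echo '[[[0, 0, -0.02], 0, 0.05], [[0, 0, 0], 0, 0.4], [[0, 0, 0], 0, 0.4], [[0, 0, 0], 0, 0.4], [[0, 0, 0], 0, 0.4], [[0, 0, -0.15], 0, 0.4], [[0, 0, -0.2], 0, 0.4], [[0, 0, -0.2], 0, 0.4]]' > mv.in && python3 -m pendant mv.in; echo '[[[0, 0, 0], -0.0382, 0.65], [[0, 0, 0], -0.0382, 0.65], [[0, 0, 0], -0.0382, 0.65], [[0, 0, 0], -0.0382, 0.65], [[0, 0, 0], -0.0382, 0.65], [[0, 0, 0], -0.0382, 0.65], [[0, 0, 0], -0.0382, 0.65]]' > mv.in && python3 -m pendant mv.in; echo '[[[0, 0, 0], -0.0382, 0.65], [[0, 0, 0], -0.0382, 0.65], [[0, 0, 0], -0.0382, 0.65], [[0, 0, 0], -0.0382, 0.65], [[0, 0, 0], -0.0382, 0.65], [[0, 0, 0], -0.0318, 0.65], [[0, 0, 0], 0, 0.65]]' > mv.in && python3 -m pendant mv.in
python3 - <<'E'
from h import *
for n in("side","top"):
    a,d=optics.snapshot(n); cv2.imwrite(f"pics/{n}4.png",a[:,:,::-1])
    for t in("bushing_a","guard_handle"):
      for o in optics.spot_point(n,t): print(n,t,np.round(o["centre"],4),o["p"])
s=get_state();Rm=rot(s["orientation"]);print(np.arctan2(Rm[1,0],Rm[0,0]),s["eef_pos"],s["force"],go(.429,-.040,.012))
E
```

```text
clock: 19.27
eef_pos: [0.4407, -0.1617, 0.169]
orientation: [-0.01, 0.955, 0.298, -0.002]
force: [1.5, -1.0, -0.2]
grip_width: 0.401
gripper_force: 0.0
clock: 19.85
eef_pos: [0.4418, -0.1622, 0.1685]
orientation: [-0.008, 0.748, 0.663, 0.002]
force: [0.2, -0.5, 0.1]
grip_width: 0.65
gripper_force: 0.0
clock: 20.43
eef_pos: [0.4418, -0.1622, 0.1685]
orientation: [-0.007, 0.477, 0.879, 0.005]
force: [-0.5, -0.1, -0.1]
grip_width: 0.65
gripper_force: 0.0
side bushing_a [ 0.4443  0.0683 -0.0044] 0.83
side bushing_a [ 0.4319 -0.0395  0.0012] 0.52
side guard_handle [ 0.4441 -0.159   0.0764] 0.95
top bushing_a [ 4.31e-01 -4.17e-02  2.00e-04] 0.7
top bushing_a [0.4404 0.0738 0.0038] 0.51
top bushing_a [ 0.4097  0.1804 -0.001 ] 0.34
top guard_handle [ 0.4448 -0.1547  0.0763] 0.71
2.142968744568211 [ 0.44163168 -0.16197037  0.16865524] [-0.53969545 -0.09114073 -0.89169639] [0.1066 0.0551 0.1587]
```

View pics/side4.png

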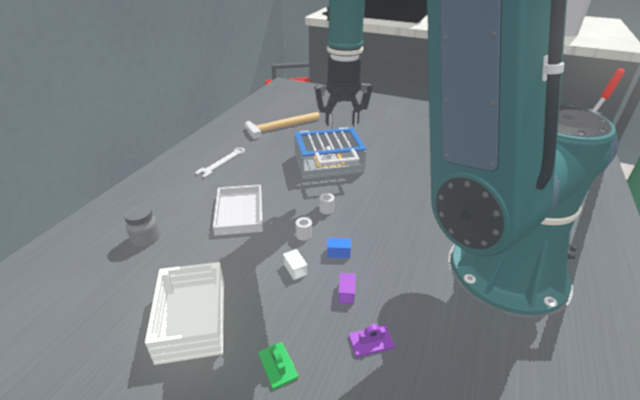

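The side view shows the guard level on the jig at (330,145), with the handle at z 0.076, so it is closed. Next is bushing b.

In the tool's units: 0.03 m / 0.2 = 0.15, 0.0267 m / 0.2 = 0.1335.

```bash
echo '[[[0.1335, 0.069, 0], 0, 0.65], [[0.1335, 0.069, 0], 0, 0.65], [[0.1335, 0.069, 0], 0, 0.65], [[0.1335, 0.069, 0], 0, 0.65], [[0, 0, 0.15], 0, 0.65], [[0, 0, 0.1], 0, 0.65], [[0, 0, 0], 0, 0.65], [[0, 0, 0], 0, 0.65]]' > mv.in && python3 -m pendant mv.in
python3 - <<'E'
from h import *
s=get_state();print(s["eef_pos"],s["force"],go(.430,-.0405,.014))
E
```

```text
clock: 21.4
eef_pos: [0.4288, -0.0412, 0.1203]
orientation: [-0.008, 0.478, 0.878, 0.005]
force: [-0.5, 0.2, 0.6]
grip_width: 0.649
gripper_force: 0.0
[ 0.42878731 -0.04118394  0.12027426] [-0.46622901  0.16633929  0.6298153 ] [-0.0021  0.0013  0.1063]
```

In the tool's units: 0.036 m / 0.2 = 0.18, 0.024 m / 0.2 = 0.12.

```bash
echo '[[[-0.01, 0.005, 0.18], 0, 0.65], [[0, 0, 0.18], 0, 0.65], [[0, 0, 0.12], 0, 0.65], [[0, 0, 0.05], 0, 0.65], [[0, 0, 0], 0, 0.65], [[0, 0, 0], 0, 0.1], [[0, 0, 0], 0, 0.1], [[0, 0, 0], 0, 0.1]]' > mv.in && python3 -m pendant mv.in; echo '[[[0, 0, 0], 0, 0.1], [[0, 0, 0], 0, 0.1], [[0, 0, 0], 0, 0.1], [[0, 0, -0.15], 0, 0.1], [[0, 0, -0.2], 0, 0.1], [[0, 0, -0.2], 0, 0.1], [[0, 0, -0.1], 0, 0.1], [[0, 0, 0], 0, 0.1]]' > mv.in && python3 -m pendant mv.in
python3 - <<'E'
from h import *
s=get_state();print(s["eef_pos"],s["force"],go(.512,.3925,.14))
E
```

```text
clock: 22.07
eef_pos: [0.4322, -0.0415, 0.0162]
orientation: [-0.006, 0.478, 0.878, 0.005]
force: [-0.9, 0.2, 0.1]
grip_width: 0.403
gripper_force: 59.9
clock: 22.73
eef_pos: [0.4354, -0.044, 0.1497]
orientation: [-0.002, 0.478, 0.878, 0.006]
force: [0.6, -0.4, -1.6]
grip_width: 0.408
gripper_force: 61.0
[ 0.43536098 -0.04397622  0.14970636] [ 0.61005939 -0.36815119 -1.63388101] [0.3248 0.3012 0.0156]
```

In the tool's units: 0.0271 m / 0.2 = 0.1355, 0.0251 m / 0.2 = 0.1255.

```bash
echo '[[[0.1355, 0.1255, 0], 0, 0.1], [[0.1355, 0.1255, 0], 0, 0.1], [[0.1355, 0.1255, 0], 0, 0.1], [[0.1355, 0.1255, 0], 0, 0.1], [[0.1355, 0.1255, 0], 0, 0.1], [[0.1355, 0.1255, 0], 0, 0.1]]' > mv.in && python3 -m pendant mv.in; echo '[[[0.1355, 0.1255, 0], 0, 0.1], [[0.1355, 0.1255, 0], 0, 0.1], [[0.1355, 0.1255, 0], 0, 0.1], [[0.1355, 0.1255, 0], 0, 0.1], [[0.1355, 0.1255, 0], 0, 0.1], [[0.135, 0.125, 0], 0, 0.1], [[0, 0, 0], 0, 0.1], [[0, 0, 0], 0, 0.1]]' > mv.in && python3 -m pendant mv.in
python3 - <<'E'
from h import *
s=get_state();print(s["eef_pos"],s["force"],go(.512,.3925,.023))
E
```

```text
clock: 23.23
eef_pos: [0.4691, 0.1769, 0.1471]
orientation: [-0.008, 0.478, 0.878, 0.005]
force: [1.0, -0.6, -1.3]
grip_width: 0.409
gripper_force: 61.0
clock: 23.9
eef_pos: [0.5076, 0.395, 0.1497]
orientation: [-0.007, 0.477, 0.879, 0.005]
force: [0.1, 0.4, -2.4]
grip_width: 0.405
gripper_force: 61.1
[0.50758128 0.39501244 0.14965984] [ 0.09369538  0.43592243 -2.36071575] [-0.0067  0.0022  0.1266]
```

In the tool's units: 0.036 m / 0.2 = 0.18, 0.03 m / 0.2 = 0.15.

```bash
echo '[[[-0.03, 0.01, 0.15], 0, 0.1], [[0, 0, 0.18], 0, 0.1], [[0, 0, 0.15], 0, 0.1], [[0, 0, 0.1], 0, 0.1], [[0, 0, 0.05], 0, 0.1], [[0, 0, 0], 0, 0.1], [[0, 0, 0], 0, 0.1]]' > mv.in && python3 -m pendant mv.in
python3 - <<'E'
from h import *
s=get_state();print(s["eef_pos"],s["force"],go(.512,.3925,.021))
E
```

```text
clock: 24.48
eef_pos: [0.5117, 0.3902, 0.0245]
orientation: [-0.007, 0.478, 0.878, 0.004]
force: [-0.9, -0.0, -2.1]
grip_width: 0.412
gripper_force: 61.9
[0.51172476 0.39022461 0.02449109] [-0.85527797 -0.03455732 -2.14830698] [0.0017 0.0015 0.0035]
```

Units first: shifts go in shares of 0.2 m and turns go in shares of pi rad. So -0.04 m / 0.2 = -0.2, -0.03 m / 0.2 = -0.15.

```bash
echo '[[[0, 0, 0.01], 0, 0.1], [[0, 0, 0.005], 0, 0.1], [[0, 0, 0], 0, 0.1], [[0, 0, 0], 0, 0.55], [[0, 0, 0], 0, 0.55], [[0, 0, 0], 0, 0.55], [[0, 0, -0.15], 0, 0.55], [[0, 0, -0.2], 0, 0.55]]' > mv.in && python3 -m pendant mv.in; echo '[[[0, 0, -0.15], 0, 0.65], [[0, 0, -0.1], 0, 0.65], [[0, 0, 0], 0, 0.65]]' > mv.in && python3 -m pendant mv.in
python3 - <<'E'
from h import *
s=get_state();print(s["eef_pos"],s["force"],go(.4415,.0705,.12))
E
```

```text
clock: 25.15
eef_pos: [0.5099, 0.3888, 0.0892]
orientation: [-0.009, 0.478, 0.878, 0.002]
force: [-0.1, -0.1, -0.5]
grip_width: 0.547
gripper_force: 0.0
clock: 25.4
eef_pos: [0.5163, 0.3916, 0.1477]
orientation: [-0.005, 0.478, 0.878, 0.009]
force: [0.9, 0.3, 0.6]
grip_width: 0.651
gripper_force: 0.0
[0.51625211 0.39159889 0.14772846] [0.87867646 0.2905236  0.60685847] [-0.2295 -0.2374  0.021 ]
```

In the tool's units: -0.0263 m / 0.2 = -0.1315, -0.0255 m / 0.2 = -0.1275.

```bash
echo '[[[-0.1275, -0.1315, 0], 0, 0.65], [[-0.1275, -0.1315, 0], 0, 0.65], [[-0.1275, -0.1315, 0], 0, 0.65], [[-0.1275, -0.1315, 0], 0, 0.65], [[-0.1275, -0.1315, 0], 0, 0.65]]' > mv.in && python3 -m pendant mv.in; echo '[[[-0.1275, -0.1315, 0], 0, 0.65], [[-0.1275, -0.1315, 0], 0, 0.65], [[-0.1275, -0.1315, 0], 0, 0.65], [[-0.1275, -0.1315, 0.15], 0, 0.65], [[0, 0, 0], 0, 0.65], [[0, 0, 0], 0, 0.65]]' > mv.in && python3 -m pendant mv.in
python3 - <<'E'
from h import *
s=get_state();print(s["eef_pos"],s["force"],go(.4415,.0705,.014))
E
```

```text
clock: 25.82
eef_pos: [0.4708, 0.2098, 0.139]
orientation: [-0.007, 0.478, 0.878, 0.005]
force: [-0.2, 0.1, -0.7]
grip_width: 0.65
gripper_force: 0.0
clock: 26.32
eef_pos: [0.4378, 0.0718, 0.1099]
orientation: [-0.009, 0.48, 0.877, 0.004]
force: [-0.7, 0.9, -0.1]
grip_width: 0.649
gripper_force: 0.0
[0.43779365 0.07178218 0.10993824] [-0.69554053  0.88556909 -0.09241389] [-0.0049  0.0025  0.0959]
```

In the tool's units: 0.034 m / 0.2 = 0.17, 0.02 m / 0.2 = 0.1.

```bash
echo '[[[-0.02, 0.01, 0.17], 0, 0.65], [[0, 0, 0.17], 0, 0.65], [[0, 0, 0.1], 0, 0.65], [[0, 0, 0.04], 0, 0.65], [[0, 0, 0], 0, 0.65], [[0, 0, 0], 0, 0.1], [[0, 0, 0], 0, 0.1], [[0, 0, 0], 0, 0.1]]' > mv.in && python3 -m pendant mv.in; echo '[[[0, 0, 0], 0, 0.1], [[0, 0, 0], 0, 0.1], [[0, 0, 0], 0, 0.1], [[0, 0, -0.15], 0, 0.1], [[0, 0, -0.2], 0, 0.1], [[0, 0, -0.2], 0, 0.1], [[0, 0, -0.1], 0, 0.1], [[0, 0, 0], 0, 0.1]]' > mv.in && python3 -m pendant mv.in
python3 - <<'E'
from h import *
s=get_state();print(s["eef_pos"],s["force"],go(.55,.3335,.14))
E
```

```text
clock: 26.98
eef_pos: [0.4438, 0.0727, 0.0164]
orientation: [-0.006, 0.478, 0.878, 0.006]
force: [0.1, -0.6, -1.6]
grip_width: 0.391
gripper_force: 59.7
clock: 27.65
eef_pos: [0.4475, 0.0703, 0.1499]
orientation: [-0.003, 0.478, 0.878, 0.008]
force: [1.0, 0.2, -2.8]
grip_width: 0.39
gripper_force: 61.0
[0.44747685 0.07025027 0.14993864] [ 1.03387266  0.17477758 -2.84414923] [0.1653 0.2289 0.0143]
```

In the tool's units: 0.0286 m / 0.2 = 0.143, 0.0207 m / 0.2 = 0.1035.

```bash
echo '[[[0.1035, 0.143, 0], 0, 0.1], [[0.1035, 0.143, 0], 0, 0.1], [[0.1035, 0.143, 0], 0, 0.1], [[0.1035, 0.143, 0], 0, 0.1], [[0.1035, 0.143, 0], 0, 0.1], [[0.1035, 0.143, 0], 0, 0.1], [[0.1035, 0.143, 0], 0, 0.1], [[0.1035, 0.143, 0], 0, 0.1]]' > mv.in && python3 -m pendant mv.in; echo '[[[0, 0, 0], 0, 0.1], [[0, 0, 0], 0, 0.1]]' > mv.in && python3 -m pendant mv.in
python3 - <<'E'
from h import *
s=get_state();print(s["eef_pos"],s["force"],go(.55,.3335,.023))
E
```

```text
clock: 28.32
eef_pos: [0.5454, 0.3349, 0.1469]
orientation: [-0.008, 0.478, 0.878, 0.004]
force: [0.5, -0.7, -2.3]
grip_width: 0.391
gripper_force: 60.9
clock: 28.48
eef_pos: [0.5458, 0.335, 0.1469]
orientation: [-0.007, 0.477, 0.879, 0.005]
force: [-1.0, -0.0, -2.5]
grip_width: 0.389
gripper_force: 61.1
[0.54575872 0.3350102  0.14685988] [-1.02082469 -0.02156826 -2.47967701] [-0.0057  0.0026  0.1238]
```

In the tool's units: 0.036 m / 0.2 = 0.18, 0.03 m / 0.2 = 0.15.

```bash
echo '[[[-0.025, 0.01, 0.15], 0, 0.1], [[0, 0, 0.18], 0, 0.1], [[0, 0, 0.15], 0, 0.1], [[0, 0, 0.1], 0, 0.1], [[0, 0, 0.035], 0, 0.1], [[0, 0, 0], 0, 0.1], [[0, 0, 0], 0, 0.1]]' > mv.in && python3 -m pendant mv.in
python3 - <<'E'
from h import *
s=get_state();print(s["eef_pos"],s["force"],go(.55,.3335,.021))
E
```

```text
clock: 29.07
eef_pos: [0.5489, 0.3314, 0.0251]
orientation: [-0.007, 0.478, 0.878, 0.005]
force: [0.4, 0.2, -1.4]
grip_width: 0.395
gripper_force: 61.1
[0.54893744 0.33136161 0.02510444] [ 0.39838507  0.22722363 -1.40007084] [0.0011 0.002  0.0041]
```

In the tool's units: -0.04 m / 0.2 = -0.2, -0.03 m / 0.2 = -0.15.

```bash
echo '[[[0, 0, 0.015], 0, 0.1], [[0, 0, 0.005], 0, 0.1], [[0, 0, 0], 0, 0.1], [[0, 0, 0], 0, 0.55], [[0, 0, 0], 0, 0.55], [[0, 0, 0], 0, 0.55], [[0, 0, -0.15], 0, 0.55], [[0, 0, -0.2], 0, 0.55]]' > mv.in && python3 -m pendant mv.in; echo '[[[0, 0, -0.15], 0, 0.65], [[0, 0, -0.1], -0.0318, 0.65], [[0, 0, 0], -0.0318, 0.65], [[0, 0, 0], -0.0341, 0.65], [[0, 0, 0], 0, 0.65]]' > mv.in && python3 -m pendant mv.in
python3 - <<'E'
from h import *
s=get_state();Rm=rot(s["orientation"]);print(np.arctan2(Rm[1,0],Rm[0,0]),s["eef_pos"],s["force"],go(.411,.176,.12))
E
```

```text
clock: 29.73
eef_pos: [0.547, 0.33, 0.0886]
orientation: [-0.009, 0.478, 0.878, 0.002]
force: [0.5, 0.7, 0.1]
grip_width: 0.547
gripper_force: 0.0
clock: 30.15
eef_pos: [0.5507, 0.3308, 0.1424]
orientation: [-0.006, 0.336, 0.942, 0.007]
force: [-0.4, -1.6, -0.6]
grip_width: 0.652
gripper_force: 0.0
2.455525601663238 [0.55072415 0.33079113 0.14237302] [-0.40529587 -1.63344265 -0.55040357] [ 0.0097 -0.2085  0.0206]
```

In the tool's units: -0.0347 m / 0.2 = -0.1735, 0.02 m / 0.2 = 0.1.

```bash
echo '[[[0.008, -0.1735, 0], 0, 0.65], [[0.008, -0.1735, 0], 0, 0.65], [[0.008, -0.1735, 0], 0, 0.65], [[0.008, -0.1735, 0], 0, 0.65], [[0.008, -0.1735, 0], 0, 0.65], [[0.008, -0.1735, 0.1], 0, 0.65], [[0, 0, 0], 0, 0.65], [[0, 0, 0], 0, 0.65]]' > mv.in && python3 -m pendant mv.in
python3 - <<'E'
from h import *
a,d=optics.snapshot("side"); cv2.imwrite("pics/s5.png",a[:,:,::-1])
s=get_state();print(s["eef_pos"],s["force"],go(.411,.176,.01))
E
```

```text
clock: 30.82
eef_pos: [0.4067, 0.1749, 0.1188]
orientation: [-0.008, 0.34, 0.94, 0.005]
force: [1.4, 0.7, 0.3]
grip_width: 0.645
gripper_force: 0.0
[0.40971265 0.17605391 0.11970444] [0.36317294 1.33999383 0.00456012] [-0.0028  0.      0.1097]
```

View pics/s5.png

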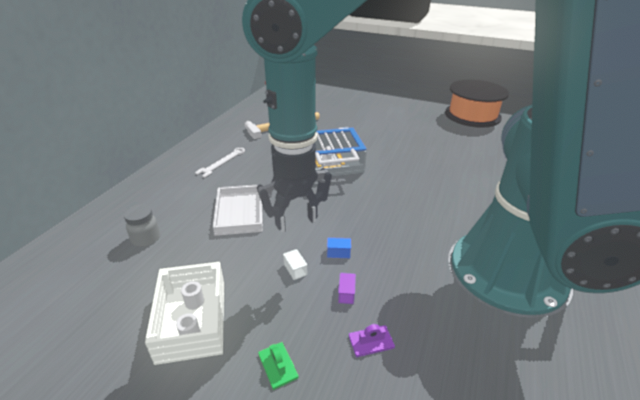

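Both bushings stand in the crate at (192,293) and (188,325), and the white stub is below the gripper at (295,264).

In the tool's units: 0.036 m / 0.2 = 0.18, 0.026 m / 0.2 = 0.13.

```bash
echo '[[[-0.01, 0, 0.18], 0, 0.65], [[0, 0, 0.18], 0, 0.65], [[0, 0, 0.13], 0, 0.65], [[0, 0, 0.065], 0, 0.65], [[0, 0, 0], 0, 0.65], [[0, 0, 0], 0, 0.1], [[0, 0, 0], 0, 0.1], [[0, 0, 0], 0, 0.1]]' > mv.in && python3 -m pendant mv.in; echo '[[[0, 0, 0], 0, 0.1], [[0, 0, 0], 0, 0.1], [[0, 0, 0], 0, 0.1], [[0, 0, -0.15], 0, 0.1], [[0, 0, -0.2], 0.0382, 0.1], [[0, 0, -0.15], 0.0382, 0.1], [[0, 0, 0], 0.035, 0.1], [[0, 0, 0], 0, 0.1]]' > mv.in && python3 -m pendant mv.in
python3 - <<'E'
from h import *
s=get_state();Rm=rot(s["orientation"]);print(np.arctan2(Rm[1,0],Rm[0,0]),s["eef_pos"],s["force"],go(.6225,.055,.1))
E
```

```text
clock: 31.53
eef_pos: [0.4127, 0.1775, 0.0101]
orientation: [-0.005, 0.338, 0.941, 0.007]
force: [-0.4, -0.1, -1.3]
grip_width: 0.342
gripper_force: 59.2
clock: 32.2
eef_pos: [0.4134, 0.1757, 0.1111]
orientation: [-0.005, 0.499, 0.867, 0.007]
force: [-0.3, -0.9, -0.9]
grip_width: 0.332
gripper_force: 60.2
2.097730784172099 [0.41337031 0.17569377 0.11111983] [-0.33602689 -0.89053717 -0.92422087] [-0.2096  0.12    0.0086]
```

In the tool's units: -0.03 m / 0.2 = -0.15, 0.0171 m / 0.2 = 0.0855.

```bash
echo '[[[-0.15, 0.0855, 0], 0, 0.1], [[-0.15, 0.0855, 0], 0, 0.1], [[-0.15, 0.0855, 0], 0, 0.1], [[-0.15, 0.0855, 0], 0, 0.1], [[-0.15, 0.0855, 0], 0, 0.1], [[-0.15, 0.0855, 0], 0, 0.1], [[-0.15, 0.0855, 0], 0, 0.1], [[0, 0, 0], 0, 0.1]]' > mv.in && python3 -m pendant mv.in; echo '[[[0, 0, 0.175], 0, 0.1], [[0, 0, 0.15], 0, 0.1], [[0, 0, 0.075], 0, 0.1], [[0, 0, 0], 0, 0.1], [[0, 0, 0], 0, 0.1]]' > mv.in && python3 -m pendant mv.in
python3 - <<'E'
from h import *
s=get_state();print(s["eef_pos"],s["force"],go(.6225,.055,.015))
E
```

```text
clock: 32.87
eef_pos: [0.6275, 0.0511, 0.1046]
orientation: [-0.004, 0.496, 0.868, 0.006]
force: [1.2, 1.0, -1.6]
grip_width: 0.335
gripper_force: 60.0
clock: 33.28
eef_pos: [0.6187, 0.0562, 0.0237]
orientation: [-0.009, 0.496, 0.868, 0.004]
force: [0.4, 0.8, -1.1]
grip_width: 0.336
gripper_force: 60.0
[0.61871891 0.05619546 0.02372381] [ 0.35898323  0.79657172 -1.10002144] [-0.0031  0.0027  0.0087]
```

Lower about 8 mm more, release, rise, then check.

In the tool's units: 0.006 m / 0.2 = 0.03, 0.002 m / 0.2 = 0.01.

```bash
echo '[[[0, 0, 0.03], 0, 0.1], [[0, 0, 0.01], 0, 0.1], [[0, 0, 0], 0, 0.1], [[0, 0, 0], 0, 0.1]]' > mv.in && python3 -m pendant mv.in; echo '[[[0, 0, 0], 0, 0.55], [[0, 0, 0], 0, 0.55], [[0, 0, 0], 0, 0.55], [[0, 0, -0.15], 0, 0.55], [[0, 0, -0.2], 0, 0.55], [[0, 0, -0.2], 0, 0.55], [[0, 0, -0.2], 0, 0.55], [[0, 0, -0.2], 0, 0.55]]' > mv.in && python3 -m pendant mv.in; echo '[[[0, -0.18, 0], 0, 0.55], [[0, -0.18, 0], 0, 0.55], [[0, -0.18, 0], 0, 0.55], [[0, -0.18, 0], 0, 0.55], [[0, -0.18, 0], 0, 0.55], [[0, 0, 0], 0, 0.55], [[0, 0, 0], 0, 0.55]]' > mv.in && python3 -m pendant mv.in
python3 - <<'E'
from h import *
for n in("side","top"):
    a,d=optics.snapshot(n); cv2.imwrite(f"pics/{n}6.png",a[:,:,::-1])
    for t in("bushing_a","stub","lug","guard_handle"):
      for o in optics.spot_point(n,t):
        if o["p"]>.3: print(n,t,np.round(o["centre"],4),round(o["p"],2))
s=get_state();print(s["eef_pos"],s["force"])
E
```

```text
clock: 33.62
eef_pos: [0.6211, 0.0563, 0.0182]
orientation: [-0.007, 0.497, 0.868, 0.005]
force: [0.1, 0.2, -1.2]
grip_width: 0.34
gripper_force: 60.0
clock: 34.28
eef_pos: [0.6216, 0.0532, 0.2096]
orientation: [-0.007, 0.497, 0.868, 0.005]
force: [1.0, 0.2, 0.0]
grip_width: 0.554
gripper_force: 0.0
clock: 34.87
eef_pos: [0.4653, -0.0384, 0.2075]
orientation: [-0.007, 0.498, 0.867, 0.005]
force: [0.7, 0.8, -0.2]
grip_width: 0.548
gripper_force: 0.0
side bushing_a [ 0.5527  0.3293 -0.0009] 0.88
side bushing_a [0.5089 0.3951 0.0077] 0.75
side stub [0.2935 0.1925 0.0046] 0.74
side stub [0.6203 0.0542 0.0022] 0.67
side stub [0.3463 0.0927 0.001 ] 0.67
side lug [ 0.2167  0.2784 -0.0006] 0.91
side lug [ 0.3419  0.3816 -0.0005] 0.81
side lug [0.5138 0.3955 0.0058] 0.68
side lug [ 0.5104 -0.2481  0.0127] 0.49
side guard_handle [ 0.4412 -0.1594  0.0742] 0.82
top bushing_a [ 0.5319  0.3635 -0.0015] 0.75
top bushing_a [0.511  0.3929 0.0066] 0.6
top bushing_a [0.5522 0.3336 0.0072] 0.46
top stub [ 0.2916  0.1944 -0.0018] 0.8
top stub [0.6184 0.0573 0.003 ] 0.48
top lug [3.425e-01 3.864e-01 1.000e-04] 0.85
top lug [ 0.2175  0.2798 -0.0003] 0.7
top lug [ 0.5119 -0.2463  0.0107] 0.61
top guard_handle [ 0.4457 -0.1574  0.0744] 0.86
[ 0.46706908 -0.03761542  0.20691925] [-0.79690868 -0.82561062 -0.26240038]
```

View pics/side6.png

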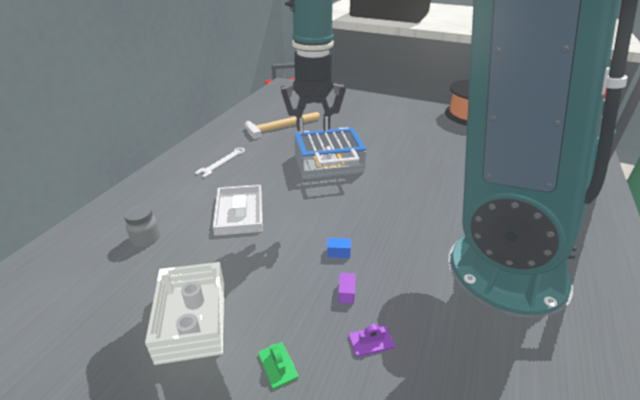

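View pics/top6.png

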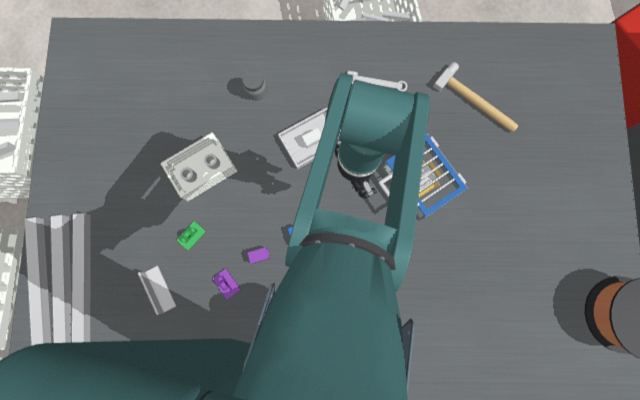

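Everything is in place: both bushings stand in the crate (top view, 189,174 and 213,161), the stub lies in the tray (311,137), and the lug is under the closed guard (428,178). The arm is clear of all of it.

```bash
echo '[[[0, 0, 0], 0, 0.55], [[0, 0, 0], 0, 0.55], [[0, 0, 0], 0, 0.55]]' > mv.in && python3 -m pendant mv.in; python3 -c "from h import *;print(r.hand_in())"
```

```text
clock: 35.62
eef_pos: [0.4668, -0.0378, 0.2071]
orientation: [-0.007, 0.497, 0.868, 0.005]
force: [-0.1, -0.6, -0.3]
grip_width: 0.552
gripper_force: 0.0
the job is handed in; nothing more can be done
None
```

The job is handed in at about 36 s, though the hand-in returned no verdict; the last pictures show both bushings upright in the crate, the stub flat in the tray, and the lug in the pocket under the closed guard, with the arm clear.

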